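Shift the driving trainer from second up into third

TASK

The tall main gear lever of the driving trainer stands in second, the near left slot of its H-shaped gate as seen from the robot. Shift it up into third by pushing the knob with the fingers, never pinching it: forward out of second to neutral, across to the right, then forward until it is fully home in the far right slot, without running into first or fourth on the way and without forcing it. Leave the lever there, and leave the short range lever and everything lying about as they are.

Things in the scene. Friction and masses are not known exactly. Their poses are not given: they have to be found in the camera images.
- console: fixed gear console: grey sheet-metal housing 180 mm deep (x) by 240 mm wide (y), top at 118 mm, on a 205 x 270 x 8 mm flange; it may be turned some 0.3 rad. Origin: centre of its underside, on the table. Its +x axis is 'forward' (away from the driver, who sits on the robot's side), +y 'left', z up
- gate_centre (a point): centre of the upper face of the steel gate plate, 116 (x) x 92 (y) mm, 132 mm above the table, axes as the console's. H-shaped opening: left lane (first far, second near) and right lane (third far, fourth near), each 17 mm wide, 30.4 mm apart, joined by the 20 mm wide neutral cross slot through this point
- gear_lever: the tall main gear lever; origin at the centre of its black knob, an upright cylinder 42 mm across and 44 mm high with rounded rims, on a round steel shaft 12 mm across. The knob's centre is 215 mm above the lever's pivot (at x 0, y 30, z 20 mm in the console's frame), so 225 to 235 mm above the table; z runs up the shaft
- lever_fore (a joint): fore-and-aft angle of the main lever, rad: 0 neutral, positive forward (console +x), negative back to the driver. The slots end at about +0.19 (first, third) and -0.19 (second, fourth), 41 mm of knob travel either way. No spring: the lever stays where it is left. 2 to 3 N at the knob move it
- lever_side (a joint): sideways angle of the main lever, rad: about -0.14 (with some 0.025 of play either way) in the left lane, about +0.14 in the right lane, positive to the right (console -y). It can only pass from lane to lane while lever_fore is within about 0.035 of 0 (rounded tooth ends forgive a little more); 60 mm of knob travel. No spring; 2 to 3 N move it
- neutral_left (a point): fixed point: where the knob's centre is with the lever in neutral in the left lane; axes as the console's
- neutral_right (a point): fixed point: where the knob's centre is with the lever in neutral in the right lane
- third_home (a point): fixed point: where the knob's centre is with the lever fully home in third
- range_lever (a joint): angle of the short range lever, to be left alone, rad, 0 upright, positive forward: thin lever with a flat black grip 12 x 30 x 26 mm, on the right of the console
- range_tip (a point): centre of the grip of the short range lever, about 170 mm above the table, 115 mm to the right of the main lever's pivot
- disc1: black disc of the dexterity board, 36 mm across, 20 mm high, lying on the console's top beside the gate; origin at the centre of its underside
- disc2: another such disc on the table right of the console
- disc3: another such disc on the table right of the console
- bottle: pale translucent drinking bottle 64 mm across, 190 mm high, standing left of the console; origin at the centre of its underside
- mug: white mug 80 mm across, 92 mm high, standing right of the console; origin at the centre of its underside
- stopwatch: black stopwatch 58 mm across, 14 mm thick, lying on the table; origin at the centre of its underside
- pen: white pen 133 mm long, 11 mm thick, lying on the table along its x axis; origin at its underside, near the middle

How it is judged (in metres and radians):
On the way, in this order (a step that is already met when the one before it is completed fails the run):
1. the lever comes out of second into neutral, still in the left lane (value of joint lever_fore between -0.08 and 0.11 rad and value of joint lever_side below -0.08 rad).
2. the lever is across in the right lane, in neutral (value of joint lever_side above 0.09 rad and value of joint lever_fore between -0.11 and 0.11 rad).
At the end, for the whole second after the job is handed in: the main lever rests in the third slot, within about 0.025 rad (5 mm at the knob) of the slot's end: lever_fore above 0.165, lever_side between 0.10 and 0.18 (value of joint lever_fore above 0.165 rad and value of joint lever_side between 0.1 and 0.18 rad and velocity of joint lever_fore between -0.05 and 0.05 rad/s); the robot touches nothing.
It fails at once if the lever runs into first or fourth (more than 0.11 rad forward of neutral in the left lane, or behind it in the right lane) ((value of joint lever_fore above 0.11 rad and value of joint lever_side below -0.05 rad) or (value of joint lever_fore below -0.11 rad and value of joint lever_side above 0.05 rad)).
It fails at once if the lever is pinched: the fingers press its knob or shaft from two opposite sides at once, with more than 2 N on each ((contact force between the fingers and gear_lever_c1 above 2 N and contact force between the fingers and gear_lever_c3 above 2 N) or (contact force between the fingers and gear_lever_c2 above 2 N and contact force between the fingers and gear_lever_c4 above 2 N) or (contact force between the fingers and gear_lever_c5 above 2 N and contact force between the fingers and gear_lever_c7 above 2 N) or (contact force between the fingers and gear_lever_c6 above 2 N and contact force between the fingers and gear_lever_c8 above 2 N)).
It fails at once if the lever is forced: the fingers press it with more than 50 N (contact force between the fingers and gear_lever above 50 N).
It fails at once if the range lever is shifted (its grip moved more than 10 mm) (distance of range_tip from where it was at the start of the episode above 0.01 m).
It fails at once if something lying about is moved more than 20 mm, or the bottle or mug is tipped (distance of any of disc1, disc2, disc3, bottle, mug, stopwatch, pen from where it was at the start of the episode above 0.02 m or angle between any of bottle, mug's own z axis and vertical above 0.35 rad).
It also fails if it takes over 51 s, if anything falls off the work surface, if the arm or the gripper's body presses on something with over 40 N, if the wrist force passes 120 N, or if a joint passes its speed limit or range.

ROBOT

A 6-joint arm with a two-finger parallel gripper is mounted at the origin on the work surface. World frame = base frame: x ahead of the robot, y to its left, z up, the work surface at z = 0. Lengths are in mm, angles in degrees, forces in N, time in s.
With the tool pointing down it reaches from about 300 to 850 mm from the base axis. Payload 4.2 kg.
Tool frame: the origin (TCP) lies at the very end of the fingers, on their centre line; the grasp point (between the pads) lies 19 mm behind it; z points along the fingers, x is the direction in which the jaws open and shut, and the axes are right-handed (so a half turn about z gives the same grasp; the last joint's range is limited). The gripper opens to 91 mm and grips with 3 to 60 N. Pads are 32 mm wide; open, the fingers measure 118 mm over their backs; the gripper's body (76 mm by 178 mm) begins 60 mm behind the grasp point.
Start: joints at [75.802, 18.312, 89.639, -0, 72.044, -1.146], TCP at [129.857, 560.165, 175.976] pointing down, gripper open.
Joint ranges: [-177.97, 177.97], [-48.28, 115.42], [12.27, 149.76], [-77.06, 257.06], [2.81, 150.46], [-146.56, 146.56]. Speed limits (degrees/s): [147.25, 147.25, 180, 180, 180, 180].

INTERFACE

Orientations are given as [roll, pitch, yaw] about the fixed x, y, z axes, in that order (R = Rz(yaw) Ry(pitch) Rx(roll)).
In Python, from workcell import env gives the robot as it stands.
- The arm moves only by the tool servo_tool, never from a script. Its argument "plan" is a list of rows, each a list of 3 entries, a list of its own where there are three numbers: the turn, a rotation vector about the tool's x, y, z in degrees, then the shift along the tool's x, y, z in mm, then the finger opening in mm, from 0 to 91.2. In form: [[[ax, ay, az], [dx, dy, dz], claw], ...]. A call has exactly 10 rows; each row shifts and turns the pose as measured when the row begins, along the tool's axes as they then stand; what a row does not reach is not made up. A row lasts 1/8 s, in which the tool goes at most 62.5 mm and 10.7 degrees, less where a joint would pass 70% of its speed; a pose out of reach is approached as far as the arm can. A call with a gripper value outside its range is refused whole. The fingers move at their own pace and stop on an object; "squeeze" is the grip in N (left out, the last holds). Time passes only in rows, so rows that do not move let the fingers close, or fill a call up. It gives the time, the measured TCP pose, the force and the opening at its end, in the units of the state.
- env.state(): the state, without advancing time (a new reading comes with each control period).
- env.grab_frame(name): name is "side" or "top"; returns a dict with "pixels" (480x640x3 uint8, red, green, blue), "intrinsics" (3x3 intrinsics, pixels), "distortion" ([k1, k2, p1, p2, k3] as OpenCV has them; the pictures are not rectified), "eye" and "attitude" of the camera in the world. Camera axes: x right, y up, looking along -z (the intrinsics and any distortion apply to the point x, -y, -z); pixel columns grow to the right and rows downward; lengths in mm; the calibration is good to about 2 mm. A picture is of the moment at which its call begins. There is no depth.
- env.job_done(): hands the job in, once; it reports no verdict.
The state is a dict: "time_s": time; "qpos": joint angles; "qvel": joint speeds; "effort": joint torques, N m; "ee_pos": TCP position; "ee_rot": TCP orientation; "force": force on the tool from outside, world axes, zero at the start; "torque": the same for the moment, N m; "gripper_width": finger opening in mm.
Only numpy, scipy, OpenCV 4.12 (cv2) and the standard library are available. Lean on these libraries where they do the work, as an engineer would, in place of code of your own. Each camera call takes 0.05 s, during which the arm holds its last target.

## Working session

There is one attempt and no reset: what is moved stays moved. The work goes in short steps, Python scripts to look and compute and a tool call to move; the robot and the scene stay as the last step left them, time stands still between calls to the robot, and variables do not carry over. Pictures are saved under pics/ and viewed, and the job is handed in when it is done.

Besides the shell and the picture viewer there is one more tool, called after "Request:" as name([rows], argument=value, ...), one row to a line, values as JSON. servo_tool: Moves the arm, as the interface text tells. Its arguments: {"type":"object","properties":{"plan":{"type":"array"},"squeeze":{"type":"number"}},"required":["plan"]}

```bash
mkdir -p pics; ls
cat > h.py <<'E'
from workcell import env
import numpy as np, cv2
def shot(n,f):
    d=env.grab_frame(n); cv2.imwrite('pics/'+f,d['pixels'][:,:,::-1]); return d
E
python3 - <<'E'
from h import *
import pickle
D={}
for n in('side','top'):
    d=shot(n,n+'0.png'); D[n]=d
    print(n,d['intrinsics'],d['distortion'],d['eye'],d['attitude'])
pickle.dump(D,open('d0.pkl','wb'))
print(env.state())
E
```

```text
pics
side [[542.77038006   0.         322.72500155]
 [  0.         542.77038006 241.27340379]
 [  0.           0.           1.        ]] [-0.04099465  0.          0.          0.          0.        ] [ 138.10905036 -626.57557216  767.26732164] [ 50.94141651  -0.6343494  -35.13857065]
top [[463.33674898   0.         315.74962995]
 [  0.         463.33674898 243.04200336]
 [  0.           0.           1.        ]] [-0.03120732  0.          0.          0.          0.        ] [ 510.3911583    -6.86261721 1074.9644242 ] [  4.96738629   0.76322399 -91.64893408]
{'time_s': 0.1, 'qpos': array([ 7.58028362e+01,  1.83482582e+01,  8.96984236e+01, -3.00500142e-04,
        7.20450484e+01, -1.14773231e+00]), 'qvel': array([ 0.00468785, -0.08032202, -0.23929869, -0.01495842,  0.03516548,
       -0.0499421 ]), 'effort': array([-5.64363418e-04, -4.13338244e+01, -2.32511133e+01,  7.28445640e-02,
        4.21470590e-02, -6.22978951e-05]), 'ee_pos': array([129.72375991, 559.65156799, 175.20832844]), 'ee_rot': array([-1.79998448e+02,  9.17175452e-02,  7.69506626e+01]), 'force': array([ 0.21038893,  0.15787852, -0.24240066]), 'torque': array([-4.92277118e-03,  9.34027404e-06, -2.53488579e-03]), 'gripper_width': 91.26842063936228}
```

View pics/side0.png

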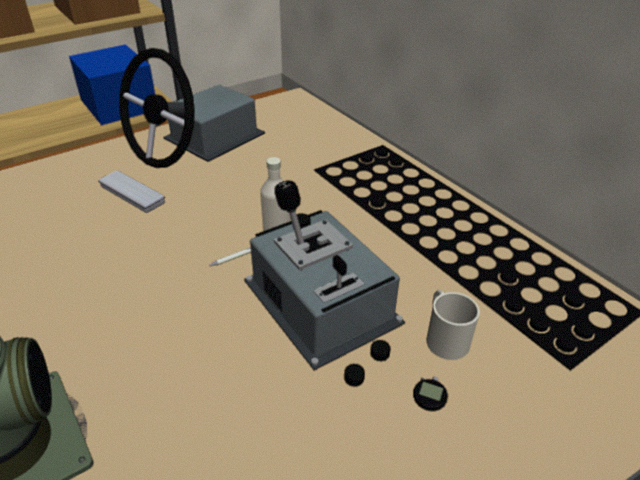

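View pics/top0.png

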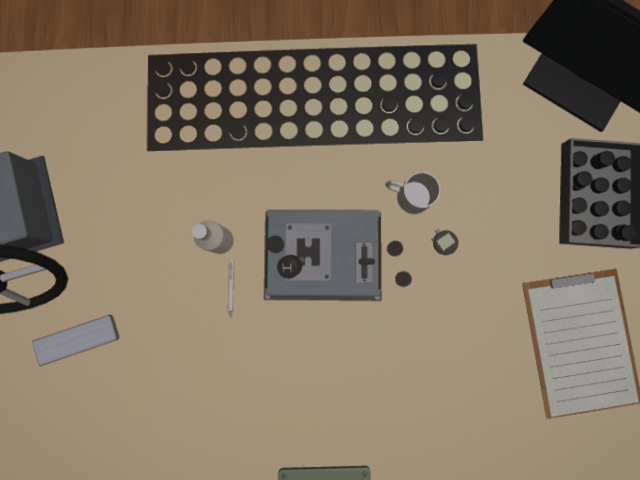

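The top view shows the console around (323,255) with the gate at (308,252), the knob at (289,267), the range lever at (366,262) and the bottle at (208,236). I'll enlarge both views.

Run:
```python
import cv2
t=cv2.imread('pics/top0.png')[195:315,185:395]; cv2.imwrite('pics/topz.png',cv2.resize(t,None,fx=3.8,fy=3.8,interpolation=cv2.INTER_CUBIC))
t=cv2.imread('pics/side0.png')[150:330,230:430]; cv2.imwrite('pics/sidez.png',cv2.resize(t,None,fx=3.3,fy=3.3,interpolation=cv2.INTER_CUBIC))
```

```text
(no output)
```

View pics/topz.png

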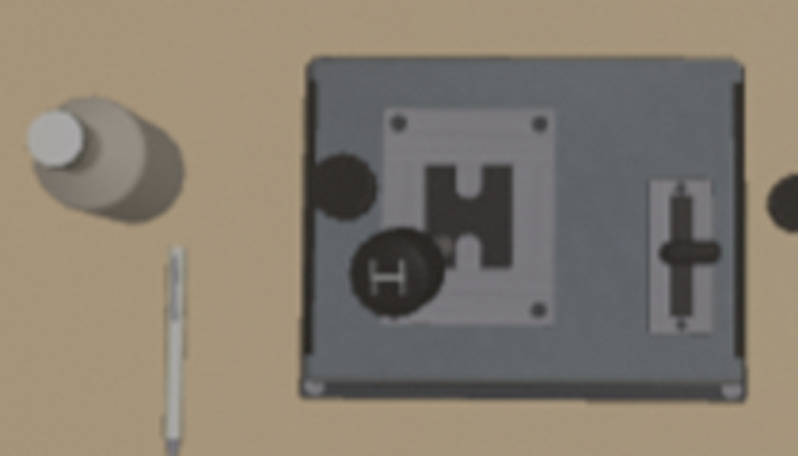

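View pics/sidez.png

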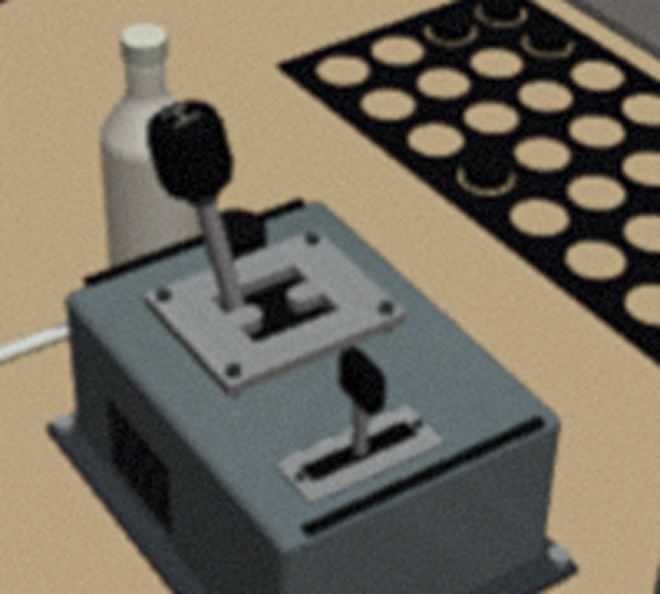

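```bash
cat >> h.py <<'E'
from scipy.spatial.transform import Rotation as Ro
def ray(d,uv):
    p=cv2.undistortPoints(np.array(uv,float).reshape(-1,1,2),d['intrinsics'],np.array(d['distortion'])).reshape(-1,2)
    v=np.c_[p[:,0],-p[:,1],-np.ones(len(p))]
    R=Ro.from_euler('xyz',d['attitude'],degrees=True).as_matrix()
    return np.array(d['eye']),v@R.T
def onz(d,uv,z):
    e,v=ray(d,uv); return e+v*((z-e[2])/v[:,2])[:,None]
def tri(d1,u1,d2,u2):
    e1,v1=ray(d1,u1);e2,v2=ray(d2,u2);v1=v1[0];v2=v2[0]
    A=np.c_[v1,-v2];s=np.linalg.lstsq(A,e2-e1,rcond=None)[0]
    a=e1+s[0]*v1;b=e2+s[1]*v2;return (a+b)/2,np.linalg.norm(a-b)
E
python3 - <<'E'
from h import *
import pickle
np.set_printoptions(precision=1,suppress=True)
D=pickle.load(open('d0.pkl','rb'));T=D['top'];S=D['side']
tz=lambda l:[((x+.5)/3.8-.5+185,(y+.5)/3.8-.5+195) for x,y in l]
sz=lambda l:[((x+.5)/3.3-.5+230,(y+.5)/3.3-.5+150) for x,y in l]
print('plate corners',onz(T,tz([(384,108),(554,108),(554,326),(384,326)]),132))
print('screws',onz(T,tz([(398,124),(540,124),(539,310)]),132))
print('open l/r edge',onz(T,tz([(425,215),(513,215),(468,197),(468,237),(468,165),(468,268)]),132))
print('side screws',onz(S,sz([(313,239),(388,307),(234,371),(163,294)]),132))
# knob mask
im=T['pixels'].astype(int);m=((im.max(2)<62)*255).astype(np.uint8)
cs,_=cv2.findContours(m[195:315,185:395],cv2.RETR_EXTERNAL,cv2.CHAIN_APPROX_NONE)
for c in cs:
    if cv2.contourArea(c)>60:
        (x,y),r=cv2.minEnclosingCircle(c);print('dark',x+185,y+195,r)
# knob top H mark
print('knob top (tri) ',tri(T,tz([(393,272)]),S,sz([(184,113)])))
print('knob centre z~230',onz(T,tz([(393,272)]),248))
print('console top corners',onz(T,tz([(307,58),(744,60),(745,380),(305,380)]),118))
print('range',tri(T,tz([(690,250)]),S,sz([(362,380)])))
print('disc1',onz(T,tz([(345,187)]),138))
print('bottle cap',tri(T,tz([(55,139)]),S,sz([(144,35)])))
print('mug',onz(T,[(421,190)],92),'pen',onz(T,tz([(178,246)])+[(231,315)],5))
E
```

```text
plate corners [[635.7  63.8 132. ]
 [632.9 -27.9 132. ]
 [515.7 -24.2 132. ]
 [518.3  66.6 132. ]]
screws [[626.8  56.5 132. ]
 [624.4 -20.1 132. ]
 [524.5 -16.5 132. ]]
open l/r edge [[577.1  43.1 132. ]
 [575.7  -4.1 132. ]
 [586.1  19.8 132. ]
 [564.6  20.4 132. ]
 [603.4  19.3 132. ]
 [548.   20.8 132. ]]
side screws [[631.4  56.1 132. ]
 [629.6 -19.4 132. ]
 [528.3 -16.1 132. ]
 [531.5  61.7 132. ]]
dark 363.5 262.0 15.008431434631348
dark 299.0 256.5 25.831281661987305
dark 266.0 251.5 35.51417922973633
knob top (tri)  (array([543. ,  51.8, 254.6]), np.float64(1.580547240611979))
knob centre z~230 [[542.5  52.7 248. ]]
console top corners [[ 666.6  106.7  118. ]
 [ 658.1 -133.2  118. ]
 [ 483.7 -126.6  118. ]
 [ 490.5  111.2  118. ]]
range (array([553. , -95. , 170.7]), np.float64(1.6398969444764335))
disc1 [[593.   85.3 138. ]]
bottle cap (array([618.8, 226. , 191.1]), np.float64(3.898139111789321))
mug [[ 703.8 -225.6   92. ]] pen [[571.6 201.2   5. ]
 [443.8 204.1   5. ]]
```

Gate centre comes out at about (576, 19.7) with the console yawed about -1.7°. The knob top is at (543, 52, 254), which matches the given heights and the second slot. I'll approach with closed fingers, tool x pointing left and tool y forward.

Request:
servo_tool([
  [[0,0,-5.7],[0,0,-25],0],
  [[0,0,-5.7],[0,0,-25],0],
  [[0,0,0],[-45,30,-10],0],
  [[0,0,0],[-45,30,0],0],
  [[0,0,0],[-45,30,0],0],
  [[0,0,0],[-45,30,0],0],
  [[0,0,0],[-45,30,0],0],
  [[0,0,0],[-45,30,0],0],
  [[0,0,0],[-45,30,0],0],
  [[0,0,0],[0,0,0],0],
], squeeze=10)

```text
time_s: 1.35
ee_pos: [337.9, 229.6, 234.3]
ee_rot: [-179.9, 0.5, 88.9]
force: [-0.8, 0.3, -0.3]
gripper_width: 0.8
```

Request:
servo_tool([
  [[0,0,0],[-35,25,3],0],
  [[0,0,0],[-35,25,3],0],
  [[0,0,0],[-35,25,3],0],
  [[0,0,0],[-35,25,3],0],
  [[0,0,0],[-35,20,3],0],
  [[0,0,0],[0,10,2],0],
  [[0,0,0],[0,0,0],0],
  [[0,0,0],[0,0,0],0],
  [[0,0,0],[0,0,0],0],
  [[0,0,0],[0,0,0],0],
])

```text
time_s: 2.6
ee_pos: [465.0, 57.8, 216.1]
ee_rot: [-179.7, 0.1, 89.5]
force: [1.1, 0.4, -0.3]
gripper_width: 0.4
```

```bash
cat > look.py <<'E'
from h import *
import sys
n=sys.argv[1]
a=shot('side','s%s.png'%n)['pixels'][100:340,200:430,::-1];b=shot('top','t%s.png'%n)['pixels'][195:315,215:395,::-1]
cv2.imwrite('pics/z%s.png'%n,np.hstack([cv2.resize(a,(383,400),interpolation=cv2.INTER_CUBIC),cv2.resize(b,(417,278),interpolation=cv2.INTER_CUBIC) if 0 else cv2.copyMakeBorder(cv2.resize(b,(417,278),interpolation=cv2.INTER_CUBIC),0,122,0,0,cv2.BORDER_CONSTANT)]))
s=env.state();print(s['time_s'],s['ee_pos'],s['ee_rot'],s['force'])
E
python3 look.py 1
```

```text
2.7 [465.08322322  57.54139363 216.10596411] [-1.79665715e+02  1.42194890e-01  8.95103415e+01] [-0.53751771 -0.10087602 -0.63931045]
```

View pics/z1.png

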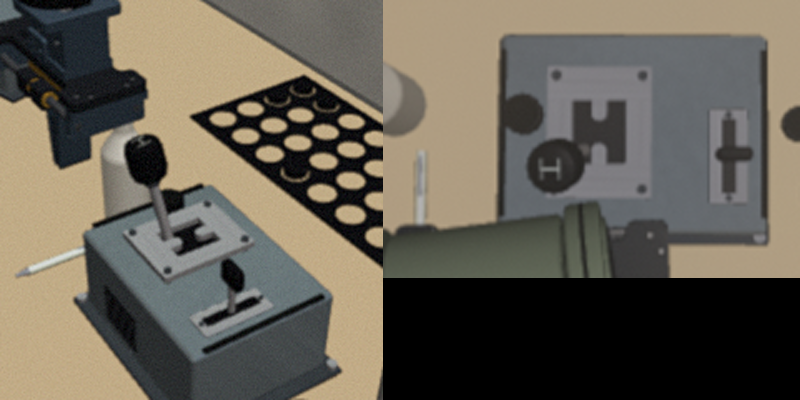

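The fingers are behind the knob (side view: fingertip left of the knob) with clear space between. I'll go up to contact.

Request:
servo_tool([
  [[0,0,1.2],[-4,8,0],0],
  [[0,0,0],[-3,8,0],0],
  [[0,0,0],[0,8,0],0],
  [[0,0,0],[0,6,0],0],
  [[0,0,0],[0,6,0],0],
  [[0,0,0],[0,5,0],0],
  [[0,0,0],[0,5,0],0],
  [[0,0,0],[0,5,0],0],
  [[0,0,0],[0,0,0],0],
  [[0,0,0],[0,0,0],0],
])

```text
time_s: 3.95
ee_pos: [520.0, 48.4, 215.7]
ee_rot: [-179.7, 0.2, 88.2]
force: [0.8, -0.6, 0.5]
gripper_width: 0.3
```

```bash
python3 look.py 2
```

```text
4.05 [519.93307635  48.36891772 215.73328177] [-1.79679373e+02  1.47430342e-01  8.81988596e+01] [-0.50299873  0.43482854  1.67091372]
```

View pics/z2.png

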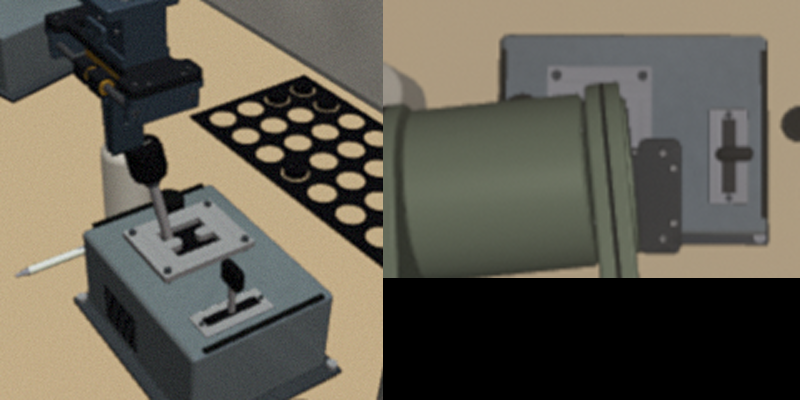

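```bash
cat > knob.py <<'E'
from h import *
import sys,pickle
S=pickle.load(open('d0.pkl','rb'))['side']
for n in sys.argv[1:]:
    im=cv2.imread('pics/s%s.png'%n).astype(int)
    g=cv2.GaussianBlur(im.astype(np.float32),(3,3),0)
    m=((g.max(2)<26)*255).astype(np.uint8)
    m[:150]=0;m[240:]=0;m[:,:250]=0;m[:,400:]=0
    k,l,st,ce=cv2.connectedComponentsWithStats(m)
    for i in range(1,k):
        if st[i,4]>150: 
            c=ce[i];print(n,st[i],c.round(1),onz(S,[c],231).round(1),'right-bottom',onz(S,[(st[i,0]+st[i,2],st[i,1]+st[i,3])],231).round(1))
E
python3 knob.py ide0 1 2 2>&1; cp pics/side0.png pics/side0.png
python3 - <<'E'
import cv2
for n in '12':
    im=cv2.imread('pics/s%s.png'%n); print(im[185:225:4,270:320:4].max(2))
E
```

```text
ide0 [ 316  150   84   86 1879] [370.7 184.1] [[689.2  -4.4 231. ]] right-bottom [[ 632.6 -148.1  231. ]]
ide0 [276 182  23  29 470] [287.5 196.6] [[543.8  46.3 231. ]] right-bottom [[536.9  -0.9 231. ]]
1 [250 150  37  16 188] [267.7 157.4] [[583.6 181.2 231. ]] right-bottom [[597.6 133.3 231. ]]
1 [ 316  150   84   85 1832] [370.7 184.2] [[689.1  -4.5 231. ]] right-bottom [[ 634.3 -146.2  231. ]]
1 [276 182  23  29 464] [287.5 196.6] [[543.7  46.2 231. ]] right-bottom [[536.9  -0.9 231. ]]
2 [270 150  41  10 181] [286.5 153.8] [[621.2 172.8 231. ]] right-bottom [[647.6 126.2 231. ]]
2 [ 316  150   84   85 1815] [370.7 184.2] [[689.1  -4.5 231. ]] right-bottom [[ 634.3 -146.2  231. ]]
2 [275 182  24  29 448] [287.8 197. ] [[543.6  44.9 231. ]] right-bottom [[536.9  -0.9 231. ]]
[[177 186  32  17  78  36   7 189 195 192 193 193 193]
 [181 125  15  22  19  14   9 131 196 190 189 190 190]
 [187 129  12  11  15  13  12  45 198 193 194 189 194]
 [165 173   3  12  12   0  18   9 191 190 191 195 193]
 [130 141  14   2  12  16  21   1 194 192 194 186 193]
 [134 137  89  17  17  11   8  55 197 191 194 191 195]
 [131 143 144  67  16  21  27 195 191 192 193 192 184]
 [133 141 147 149 146  65 116 129  97 174 136  21  32]
 [133 139 145 147 140  95 111  22  18  17  63 118 113]
 [128 147 140 148 135  60  98  64  16  22  59 114 119]]
[[ 42  44  46  45  52  37  11 194 196 195 193 192 191]
 [ 45  44  22  20  21  21  11 130 196 196 195 195 193]
 [131 127  13  10  19  20  11  49 196 195 194 193 194]
 [166 172   4  10  15  16  16   0 192 191 193 195 192]
 [133 141  13  11   9  22  20   0 197 193 191 194 196]
 [138 143  86  16  12  15  13  54 196 193 196 195 193]
 [135 141 151  67  11  14  30 192 195 190 192 193 186]
 [128 139 148 146 144  65 112 121 100 171 126  26  34]
 [131 142 146 149 145  92 111  20  21  17  69 115 114]
 [128 141 147 148 138  55 102  65  19  14  58 116 121]]cp: 'pics/side0.png' and 'pics/side0.png' are the same file
```

Run:
```python
from h import *
import pickle
S=pickle.load(open('d0.pkl','rb'))['side']
R=Ro.from_euler('xyz',S['attitude'],degrees=True).as_matrix()
def proj(p):
    c=R.T@(np.array(p,float)-S['eye']);q,_=cv2.projectPoints(np.array([[c[0],-c[1],-c[2]]]),np.zeros(3),np.zeros(3),S['intrinsics'],np.array(S['distortion']));return q.ravel().round(1)
for x in(504,520,536):
    for y in (35,48,62): print(x,y,proj((x,y,216)))
print('knob',proj((544,51,231)),proj((536,51,231)))
a=cv2.imread('pics/s2.png')[140:240,230:340];cv2.imwrite('pics/zz2.png',cv2.resize(a,None,fx=6,fy=6,interpolation=cv2.INTER_CUBIC))
```

```text
504 35 [271.6 214.3]
504 48 [267.7 210.6]
504 62 [263.6 206.7]
520 35 [279.6 211.2]
520 48 [275.7 207.6]
520 62 [271.5 203.8]
536 35 [287.4 208.2]
536 48 [283.5 204.6]
536 62 [279.3 200.8]
knob [286.1 195.3] [282.3 196.7]
```

View pics/zz2.png

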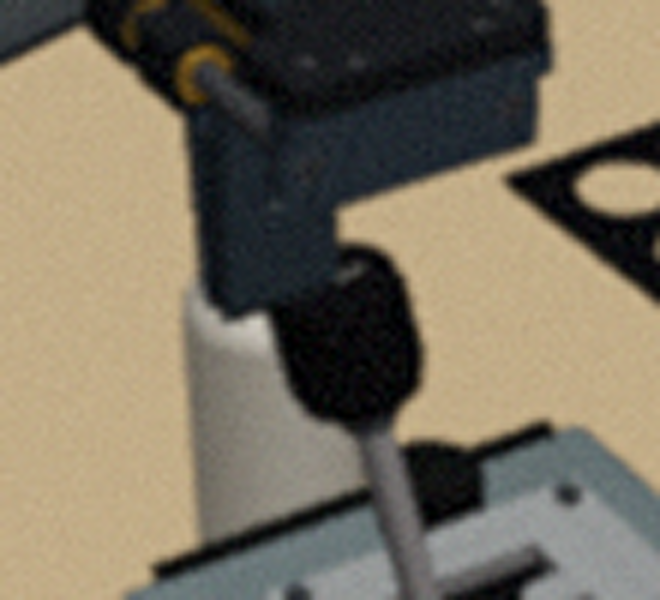

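```bash
cat >> h.py <<'E'
def proj(d,p):
    R=Ro.from_euler('xyz',d['attitude'],degrees=True).as_matrix()
    c=R.T@(np.array(p,float)-d['eye']);q,_=cv2.projectPoints(np.array([[c[0],-c[1],-c[2]]]),np.zeros(3),np.zeros(3),d['intrinsics'],np.array(d['distortion']));return q.ravel().round(1)
E
python3 - <<'E'
from h import *
import pickle
D=pickle.load(open('d0.pkl','rb'));S=D['side'];T=D['top']
for z in (216,235,250,262,275): print(z,proj(S,(504,35,z)),proj(S,(504,62,z)),proj(S,(536,35,z)),'pose1',proj(S,(449,44,z)), 'body top', [proj(T,(520+a,48-89,z+79)) for a in(-38,38)])
for n in '12':
  a=cv2.imread('pics/s%s.png'%n)[100:220,200:340];cv2.imwrite('pics/y%s.png'%n,cv2.resize(a,None,fx=5.5,fy=5,interpolation=cv2.INTER_CUBIC))
E
```

```text
216 [271.6 214.3] [263.6 206.7] [287.4 208.2] pose1 [240.7 222.6] body top [array([342.9, 299.7]), array([341.3, 254.4])]
235 [271.1 205.2] [263.  197.8] [287.1 199.2] pose1 [239.8 213.5] body top [array([343.4, 300.2]), array([341.8, 253.7])]
250 [270.6 197.9] [262.5 190.5] [286.8 191.9] pose1 [239.  206.1] body top [array([343.8, 300.5]), array([342.2, 253.1])]
262 [270.3 191.9] [262.1 184.6] [286.6 186. ] pose1 [238.4 200. ] body top [array([344.2, 300.8]), array([342.6, 252.6])]
275 [269.9 185.4] [261.6 178.1] [286.4 179.5] pose1 [237.7 193.4] body top [array([344.6, 301.1]), array([342.9, 252. ])]
```

View pics/y1.png

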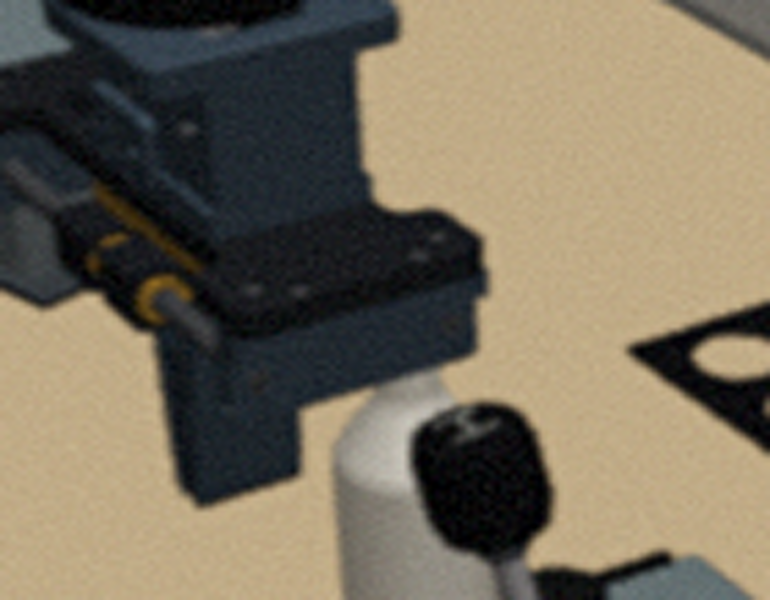

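View pics/t2.png

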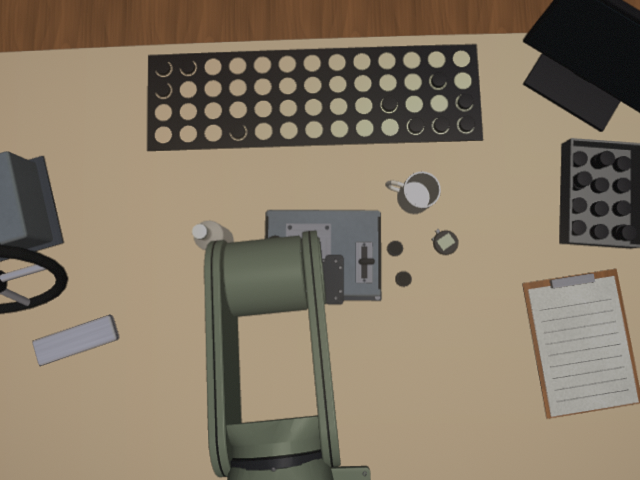

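Run:
```python
from h import *
import pickle
D=pickle.load(open('d0.pkl','rb'));S=D['side'];T=D['top']
print(tri(T,[(343.6,303.8)],S,[(276,157)]),tri(T,[(343,255)],S,[(321,142)]))
s=env.state();print(s['qpos'],s['gripper_width'])
```

```text
(array([477.66761884, -37.90932222, 372.32668948]), np.float64(2.4198341748408785)) (array([552.48142755, -40.21346316, 374.46021762]), np.float64(0.8281865502616278))
[  4.13416917  12.38063519  92.14006873  -0.117053    75.81347811
 -84.03525966] 0.39972805166897707
```

The picture disagrees with the reported pose. The fingertip hides the knob's upper left and projects to z ≈ 259, while the report says 216, and there is no contact. The body plate triangulates about 40 mm high as well. I trust the images, so I'll back off, lower the tool and check again.

Request:
servo_tool([
  [[0,0,0],[2,-20,0],0],
  [[0,0,0],[2,-20,0],0],
  [[0,0,0],[0,-12,0],0],
  [[0,0,0],[0,0,10],0],
  [[0,0,0],[0,0,10],0],
  [[0,0,0],[0,0,10],0],
  [[0,0,0],[0,0,10],0],
  [[0,0,0],[0,0,0],0],
  [[0,0,0],[0,0,0],0],
  [[0,0,0],[0,0,0],0],
])

```text
time_s: 5.3
ee_pos: [467.8, 53.7, 172.3]
ee_rot: [-179.7, 0.2, 88.2]
force: [-0.1, -0.5, -0.0]
gripper_width: 0.2
```

```bash
python3 look.py 3;python3 - <<'E'
import cv2
a=cv2.imread('pics/s3.png')[130:230,220:330];cv2.imwrite('pics/y3.png',cv2.resize(a,None,fx=6,fy=6,interpolation=cv2.INTER_CUBIC))
E
```

```text
5.4 [467.85629582  53.75138037 172.42673605] [-1.79695166e+02  1.60373272e-01  8.81760577e+01] [-0.74690981 -0.15041589 -0.38236091]
```

View pics/y3.png

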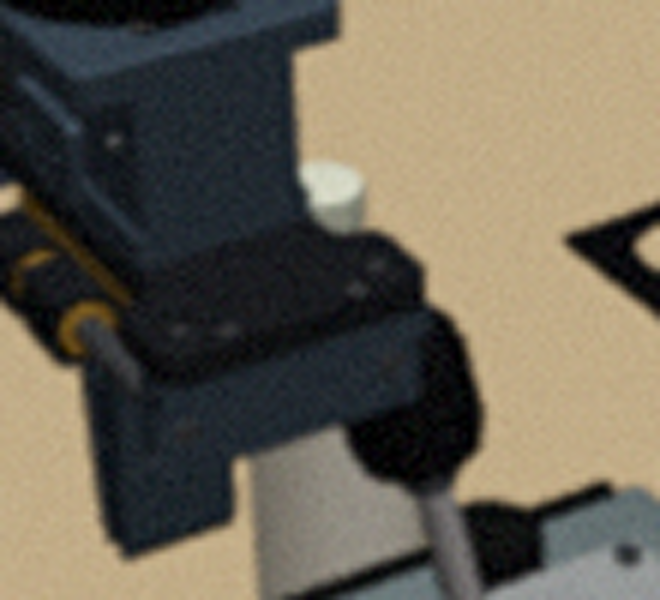

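Run:
```python
from h import *
import pickle
D=pickle.load(open('d0.pkl','rb'));S=D['side']
for z in (172,190,205,216,225,235): print(z,proj(S,(452,40,z)))
for z in (230,245,260,275,290,305,330): print(z,proj(S,(505,-35,z)),proj(S,(431,-33,z)))
```

```text
172 [245.5 243.5]
190 [244.7 235.3]
205 [244.  228.4]
216 [243.4 223.2]
225 [243.  218.9]
235 [242.5 214. ]
230 [294.  228.2] [253.4 244. ]
245 [293.8 220.8] [252.7 236.4]
260 [293.6 213.2] [252.  228.7]
275 [293.4 205.5] [251.3 220.9]
290 [293.2 197.6] [250.6 212.8]
305 [293.  189.5] [249.9 204.6]
330 [292.6 175.6] [248.6 190.4]
```

The tip now projects at z ≈ 216 with the reported value at 172, and the body underside is at about 290, clear of the knob top at 254. So the reported z reads about 43 mm low and x about 5 mm high. The tip is now at mid-knob height, so I'll advance slowly.

Request:
servo_tool([
  [[0,0,0],[-2,10,0],0],
  [[0,0,0],[-2,10,0],0],
  [[0,0,0],[0,8,0],0],
  [[0,0,0],[0,5,0],0],
  [[0,0,0],[0,5,0],0],
  [[0,0,0],[0,4,0],0],
  [[0,0,0],[0,4,0],0],
  [[0,0,0],[0,4,0],0],
  [[0,0,0],[0,4,0],0],
  [[0,0,0],[0,0,0],0],
])

```text
time_s: 6.65
ee_pos: [524.1, 47.9, 172.7]
ee_rot: [-179.5, 0.1, 88.2]
force: [-1.4, 0.9, 1.8]
gripper_width: 0.7
```

```bash
python3 look.py 4;python3 - <<'E'
import cv2
a=cv2.imread('pics/s4.png')[140:260,240:350];cv2.imwrite('pics/y4.png',cv2.resize(a,None,fx=5,fy=5,interpolation=cv2.INTER_CUBIC))
E
```

```text
6.75 [523.86882772  47.82826072 172.71063244] [-1.79534611e+02  1.44003763e-01  8.81822564e+01] [-2.09014042 -0.2815869   1.41766516]
```

View pics/y4.png

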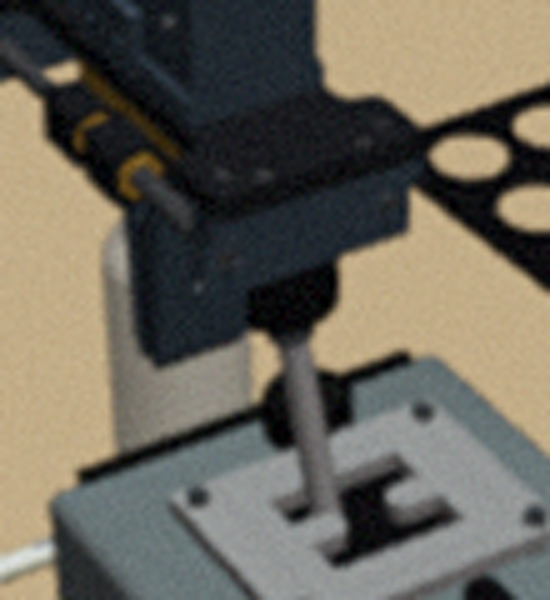

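```bash
cat > est.py <<'E'
from h import *
import pickle
D=pickle.load(open('d0.pkl','rb'));S=D['side'];T=D['top']
c=np.radians(-1.7)
fw=np.array([np.cos(c),np.sin(c),0]);lf=np.array([-np.sin(c),np.cos(c),0])
P=np.array([576.5,19.7,20])
def lev(f,s,L):
    v=np.array([np.tan(f),-np.tan(s),1]);v/=np.linalg.norm(v)
    return P+L*(v[0]*fw+v[1]*lf+v[2]*np.array([0,0,1]))
E
python3 - <<'E'
from est import *
for f in (-.19,-.17,-.15,-.13,-.11,-.09,-.07,-.05,0): print(f,'base',proj(S,lev(f,-.14,193)),'gate',proj(S,lev(f,-.14,118)),'top',proj(T,lev(f,-.14,237)))
E
```

```text
-0.19 base [286.4 207.7] gate [296.9 240.1] top [287.6 271.4]
-0.17 base [288.1 206.7] gate [298.  239.5] top [287.6 268.8]
-0.15 base [289.9 205.7] gate [299.  238.9] top [287.5 266.2]
-0.13 base [291.8 204.8] gate [300.1 238.4] top [287.4 263.6]
-0.11 base [293.6 203.9] gate [301.1 237.8] top [287.4 260.9]
-0.09 base [295.4 203.1] gate [302.2 237.3] top [287.3 258.3]
-0.07 base [297.2 202.3] gate [303.2 236.8] top [287.3 255.7]
-0.05 base [299.  201.5] gate [304.3 236.3] top [287.3 253. ]
0 base [303.5 199.7] gate [306.9 235.2] top [287.3 246.4]
```

```bash
cat >> est.py <<'E'
def shaftobs(img,rows=range(214,232,2),lo=282,hi=318):
    # steel shaft: print intensity profile
    for r in rows: print(r,' '.join('%3d'%v for v in img[r,lo:hi].max(1)))
def pred(f,s,row):
    a=[proj(S,lev(f,s,L)) for L in range(100,200,4)];a=np.array(a);i=np.argsort(a[:,1]);return np.interp(row,a[i,1],a[i,0]).round(1)
E
python3 - <<'E'
from est import *
for n in('side0','s4'):
    print(n);shaftobs(cv2.GaussianBlur(cv2.imread('pics/%s.png'%n),(3,3),0),(212,216,220,224,228,232))
for f in (-.19,-.16,-.13,-.1,-.07,-.04,0): print(f,[pred(f,-.14,r) for r in (212,216,220,224,228,232)])
E
```

```text
side0
212 140 139 138 133 121 100  77  57  48  53  65  78  96 126 158 171 165 157 153 151 153 160 167 172 178 182 182 176 164 153 138 115  93  73  52  33
216 139 137 136 136 134 132 126 109  85  75  83  95 102  98  80  50  25  14  12  13  15  16  15  14  16  17  14  17  34  54  67  75  85  96 103 106
220 139 137 136 137 134 128 121 109  90  72  68  79  94 104 103  85  54  27  17  15  14  15  18  19  16  13  13  26  57  89 106 109 109 109 108 106
224  59  42  32  27  23  25  35  47  58  65  64  65  77  93 104 104  88  57  26  12   8   6   6   8  10  18  31  48  77 107 124 132 137 142 146 146
228  93 102 109 114 116 116 116 115 115 112  99  78  66  76  91 101 103  93  78  79  97 115 127 134 140 145 145 144 145 145 144 144 142 142 144 145
232 114 113 114 115 117 119 121 123 126 130 132 127 107  81  75  87  99 105 110 119 132 141 143 142 142 142 142 141 139 134 125 116 110 105  98  89
s4
212 148 147 146 146 143 138 135 142 164 185 194 196 188 158 116  90  91 104 110 114 130 155 174 183 188 191 190 185 176 165 148 124  99  78  57  37
216 146 145 144 143 142 138 133 138 156 175 168 129  77
[... 826 characters left out ...]
0.7), np.float64(291.9), np.float64(293.0), np.float64(294.1), np.float64(295.3), np.float64(296.4)]
-0.13 [np.float64(293.5), np.float64(294.5), np.float64(295.5), np.float64(296.5), np.float64(297.5), np.float64(298.5)]
-0.1 [np.float64(296.2), np.float64(297.1), np.float64(298.0), np.float64(298.8), np.float64(299.6), np.float64(300.4)]
-0.07 [np.float64(298.9), np.float64(299.6), np.float64(300.2), np.float64(301.0), np.float64(301.7), np.float64(302.3)]
-0.04 [np.float64(301.4), np.float64(302.0), np.float64(302.5), np.float64(303.2), np.float64(303.7), np.float64(304.2)]
0 [np.float64(304.7), np.float64(305.1), np.float64(305.5), np.float64(305.9), np.float64(306.2), np.float64(306.6)]
```

The lever is moving. The side view puts lever_fore at about -0.10, with no sign of hard load. About 20 mm more reaches neutral.

Request:
servo_tool([
  [[0,0,0],[0,3,0],0],
  [[0,0,0],[0,3,0],0],
  [[0,0,0],[0,3,0],0],
  [[0,0,0],[0,3,0],0],
  [[0,0,0],[0,2,0],0],
  [[0,0,0],[0,2,0],0],
  [[0,0,0],[0,1,0],0],
  [[0,0,0],[0,0,0],0],
  [[0,0,0],[0,0,0],0],
  [[0,0,0],[0,0,0],0],
])

```text
time_s: 8.0
ee_pos: [542.0, 47.3, 172.6]
ee_rot: [-179.5, 0.1, 88.2]
force: [-1.5, 0.3, 1.4]
gripper_width: 1.0
```

```bash
python3 look.py 5;sed -i 's/^P=.*/P=np.array([576.5,19.7,20])/' est.py
python3 - <<'E'
import est
from est import *
shaftobs(cv2.GaussianBlur(cv2.imread('pics/s5.png'),(3,3),0),(212,216,220,224,228,232))
est.P[0]=580
for f in (-.19,-.1,-.07,-.04,-.02,0,.02,.04): print(f,[float(pred(f,-.14,r)) for r in (212,216,220,224,228,232)])
import cv2
a=cv2.imread('pics/s5.png')[140:260,240:350];cv2.imwrite('pics/y5.png',cv2.resize(a,None,fx=5,fy=5,interpolation=cv2.INTER_CUBIC))
E
```

```text
8.1 [541.98654727  47.28247072 172.63955311] [-1.79543700e+02  1.39680613e-01  8.81803839e+01] [-1.75347314  0.79084479  2.27471701]
212 149 149 147 146 143 139 135 143 164 185 194 196 194 191 190 185 174 167 164 149 117  89  85  97 107 112 126 152 165 162 147 122 100  81  60  39
216 147 146 147 146 144 139 135 138 158 178 170 129  77  38  21  17  15  17  16  15  28  53  77  94 106 111  99  71  53  59  72  83  93 104 110 113
220 148 147 146 145 142 137 129 122 114  97  60  26  15  15  17  17  17  17  16  17  26  43  66  86 102 112 110  94  86  99 113 116 116 116 117 116
224  63  45  34  30  27  29  38  52  65  66  47  22   9   9   9   8  10  12  10  10  13  27  54  79  96 107 110 105 104 117 131 140 146 149 152 154
228 100 111 119 123 124 123 122 123 122 119 107  81  49  25  17  21  34  50  66  85 103 111  99  85  89 103 110 112 120 139 149 151 151 153 153 154
232 121 120 120 121 123 125 127 129 133 137 141 146 150 152 151 151 151 152 152 151 150 142 118  91  86  97 106 109 114 125 129 125 119 112 104  94
-0.19 [289.6, 291.0, 292.2, 293.5, 294.8, 296.1]
-0.1 [298.1, 298.8, 299.7, 300.5, 301.4, 302.2]
-0.07 [300.6, 301.3, 302.0, 302.7, 303.4, 304.0]
-0.04 [303.1, 303.7, 304.2, 304.8, 305.3, 305.9]
-0.02 [304.7, 305.2, 305.7, 306.2, 306.6, 307.1]
0 [306.4, 306.7, 307.1, 307.5, 307.9, 308.2]
0.02 [307.9, 308.3, 308.5, 308.8, 309.1, 309.4]
0.04 [309.5, 309.7, 309.9, 310.1, 310.3, 310.5]
```

View pics/y5.png

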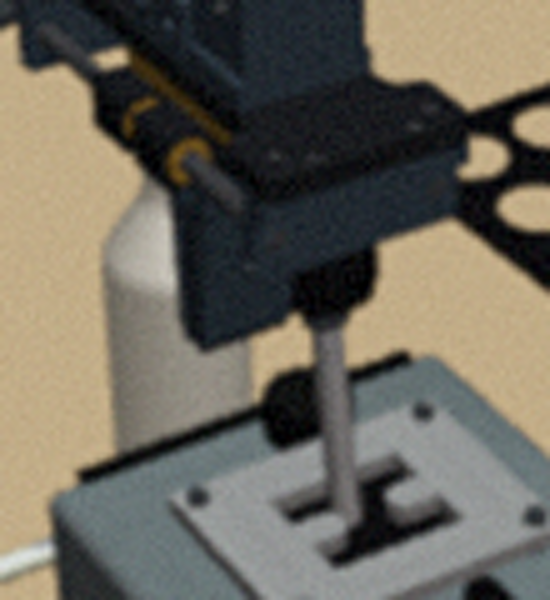

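The shaft sits at about 0 to -0.02 rad in line with the cross slot, so the lever is in neutral. Next I go round to the knob's left side: back, left, then forward.

Request:
servo_tool([
  [[0,0,0],[0,-12,0],0],
  [[0,0,0],[0,-20,0],0],
  [[0,0,0],[10,-5,0],0],
  [[0,0,0],[20,0,0],0],
  [[0,0,0],[20,0,0],0],
  [[0,0,0],[12,10,0],0],
  [[0,0,0],[0,20,0],0],
  [[0,0,0],[0,20,0],0],
  [[0,0,0],[0,15,0],0],
  [[0,0,0],[0,0,0],0],
])

```text
time_s: 9.35
ee_pos: [577.3, 113.3, 172.4]
ee_rot: [179.9, 0.1, 88.2]
force: [0.0, -0.1, -0.6]
gripper_width: 0.3
```

```bash
python3 look.py 6
```

```text
9.45 [576.01439335 113.21925993 172.5474776 ] [1.79978418e+02 8.03744352e-02 8.82448262e+01] [-0.6962562   0.4161779  -0.45385787]
```

View pics/z6.png

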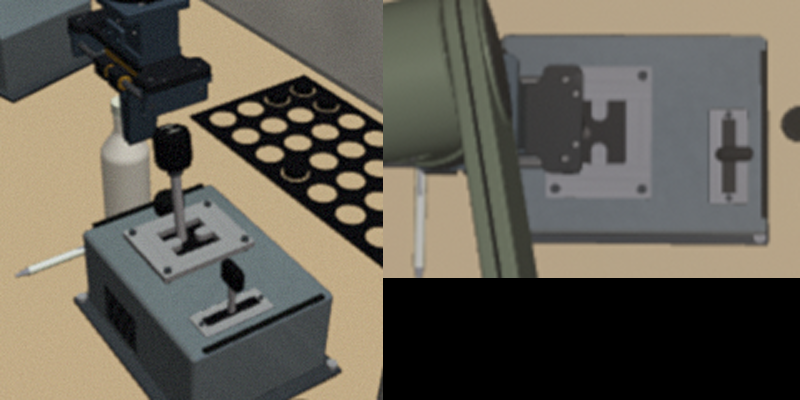

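```bash
python3 knob.py 6
python3 - <<'E'
import est
from est import *
est.P[0]=580
print([(f,proj(S,lev(f,-.14,215)).tolist()) for f in(-.17,-.04,-.02,0,.02)])
a=cv2.imread('pics/s6.png')[140:260,240:350];cv2.imwrite('pics/y6.png',cv2.resize(a,None,fx=5,fy=5,interpolation=cv2.INTER_CUBIC))
E
```

```text
6 [ 316  150   84   85 1831] [370.7 184.1] [[689.3  -4.3 231. ]] right-bottom [[ 634.3 -146.2  231. ]]
6 [292 177  22  27 452] [303.  189.6] [[578.3  49.4 231. ]] right-bottom [[569.3   1.8 231. ]]
[(-0.17, [286.8, 195.8]), (-0.04, [300.0, 189.7]), (-0.02, [302.1, 188.9]), (0, [304.1, 188.2]), (0.02, [306.2, 187.5])]
```

View pics/y6.png

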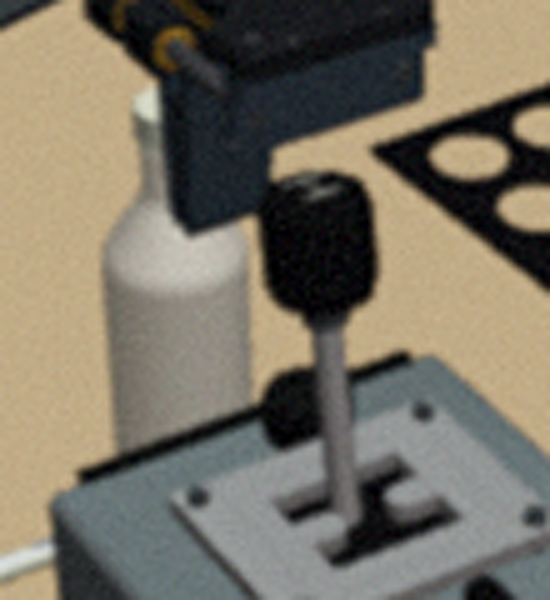

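lever_fore is about -0.015, inside the ±0.035 window. Now I push to the right.

Request:
servo_tool([
  [[0,0,0],[-10,3,0],0],
  [[0,0,0],[-8,2,0],0],
  [[0,0,0],[-5,0,0],0],
  [[0,0,0],[-4,0,0],0],
  [[0,0,0],[-4,0,0],0],
  [[0,0,0],[-4,0,0],0],
  [[0,0,0],[-4,0,0],0],
  [[0,0,0],[-4,0,0],0],
  [[0,0,0],[0,0,0],0],
  [[0,0,0],[0,0,0],0],
])

```text
time_s: 10.7
ee_pos: [579.1, 68.6, 174.5]
ee_rot: [179.8, -0.1, 88.2]
force: [-0.4, 1.8, 1.8]
gripper_width: 0.4
```

```bash
python3 look.py 7
```

```text
10.8 [579.11146016  68.66862431 174.54869199] [ 1.79840640e+02 -1.25615686e-01  8.82327493e+01] [-0.21436235  1.73958997  1.49014264]
```

View pics/z7.png

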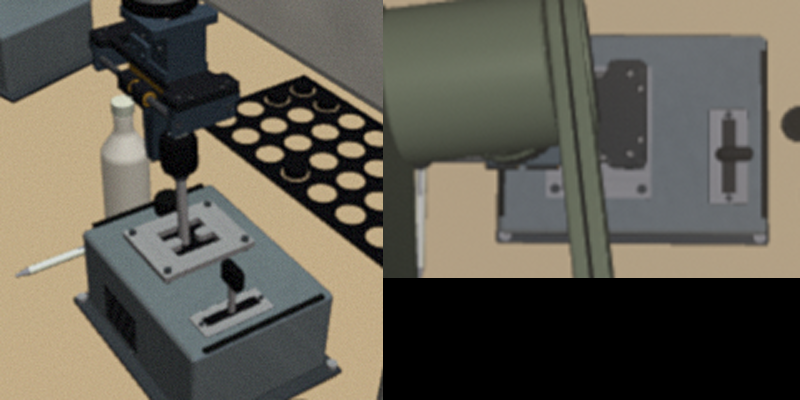

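The lever is crossing at about 2 N. I'll continue.

Request:
servo_tool([
  [[0,0,0],[-4,0,0],0],
  [[0,0,0],[-4,0,0],0],
  [[0,0,0],[-4,0,0],0],
  [[0,0,0],[-4,0,0],0],
  [[0,0,0],[-4,0,0],0],
  [[0,0,0],[-4,0,0],0],
  [[0,0,0],[-4,0,0],0],
  [[0,0,0],[-4,0,0],0],
  [[0,0,0],[-3,0,0],0],
  [[0,0,0],[0,0,0],0],
])

```text
time_s: 12.05
ee_pos: [577.9, 30.8, 174.4]
ee_rot: [179.9, -0.1, 88.2]
force: [0.2, 1.1, 2.0]
gripper_width: 0.6
```

```bash
python3 look.py 8; python3 knob.py 8;  python3 - <<'E'
import est
from est import *
est.P[0]=580
for s in (0,.06,.09,.12,.14,.16): print(s,proj(S,lev(0,s,215)),pred(0,s,232))
a=cv2.imread('pics/s8.png')[140:270,250:360];cv2.imwrite('pics/y8.png',cv2.resize(a,None,fx=4.6,fy=4.6,interpolation=cv2.INTER_CUBIC))
E
```

```text
12.15 [577.8777868   31.02679131 174.33783216] [ 1.79858247e+02 -9.94481317e-02  8.82375825e+01] [-1.00994616  0.95725052  1.5213226 ]
8 [ 306  150   94   86 1761] [370.8 184.2] [[689.1  -4.8 231. ]] right-bottom [[ 632.6 -148.1  231. ]]
8 [291 187  38  42 646] [312.5 208. ] [[560.5  -6.6 231. ]] right-bottom [[549.8 -69.6 231. ]]
0 [313.2 195.2] 313.2
0.06 [317.3 198.9] 315.7
0.09 [319.3 201. ] 317.1
0.12 [321.4 203.1] 318.5
0.14 [322.7 204.6] 319.4
0.16 [324.1 206.1] 320.6
```

View pics/y8.png

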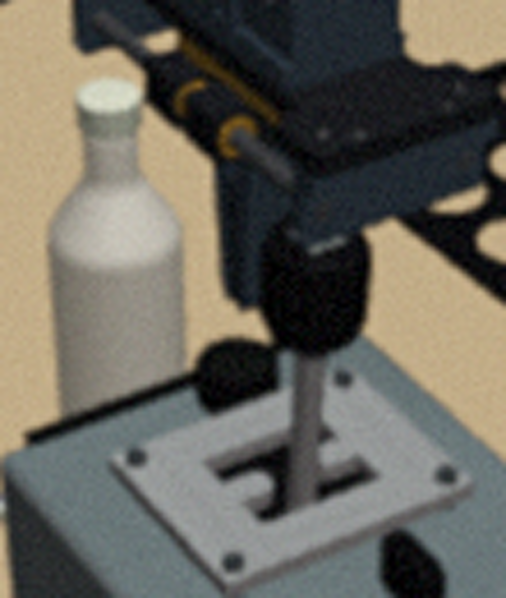

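The lever is at side ≈ 0.11. I'll push a few millimetres more to centre it in the lane, then back off to the left and go round behind it.

Request:
servo_tool([
  [[0,0,0],[-4,0,0],0],
  [[0,0,0],[-3,0,0],0],
  [[0,0,0],[0,0,0],0],
  [[0,0,0],[10,0,0],0],
  [[0,0,0],[15,-5,0],0],
  [[0,0,0],[5,-15,0],0],
  [[0,0,0],[0,-20,0],0],
  [[0,0,0],[0,-20,0],0],
  [[0,0,0],[0,-12,0],0],
  [[0,0,0],[0,0,0],0],
])

```text
time_s: 13.4
ee_pos: [499.6, 58.6, 172.9]
ee_rot: [-179.9, 0.1, 88.4]
force: [0.3, 0.1, 0.1]
gripper_width: 0.7
```

```bash
python3 look.py 9; python3 knob.py 9;  python3 - <<'E'
import cv2
a=cv2.imread('pics/s9.png')[140:270,250:360];cv2.imwrite('pics/y9.png',cv2.resize(a,None,fx=4.6,fy=4.6,interpolation=cv2.INTER_CUBIC))
E
```

```text
13.5 [500.74169996  58.52894915 172.88030809] [-1.79935054e+02  6.39882731e-02  8.84086703e+01] [ 0.35153935  0.06239796 -0.69017927]
9 [ 316  150   84   85 1809] [370.8 184.1] [[689.4  -4.6 231. ]] right-bottom [[ 634.3 -146.2  231. ]]
9 [257 168  48  18 237] [280.2 177.6] [[565.7 105.9 231. ]] right-bottom [[587.6  57.  231. ]]
9 [291 190  41  39 637] [314.7 209.7] [[560.8 -12.7 231. ]] right-bottom [[553.8 -72.3 231. ]]
```

View pics/y9.png

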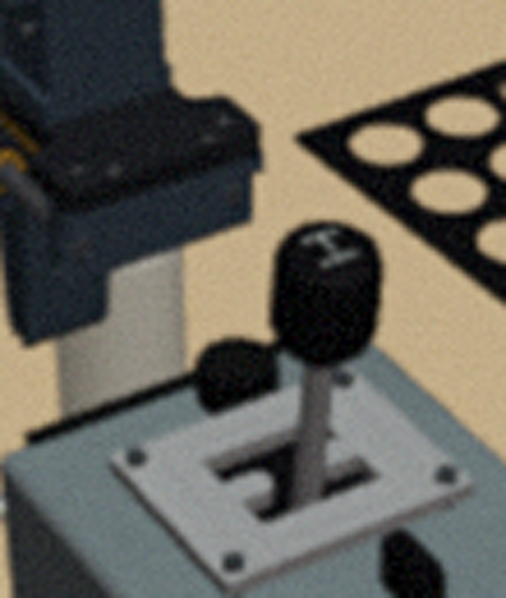

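The lever stands in the right lane at neutral (knob at px (321,204), side ≈ 0.13). I'll move right behind it and then push forward.

Request:
servo_tool([
  [[0,0,0],[-17,0,0],0],
  [[0,0,0],[-17,0,0],0],
  [[0,0,0],[-17,0,0],0],
  [[0,0,0],[-15,0,0],0],
  [[0,0,0],[0,10,0],0],
  [[0,0,0],[0,10,0],0],
  [[0,0,0],[0,8,0],0],
  [[0,0,0],[0,5,0],0],
  [[0,0,0],[0,0,0],0],
  [[0,0,0],[0,0,0],0],
])

```text
time_s: 14.75
ee_pos: [536.3, -13.6, 172.2]
ee_rot: [-179.9, 0.1, 88.4]
force: [0.8, -0.2, -0.1]
gripper_width: 0.6
```

```bash
python3 look.py 10
```

```text
14.85 [536.22346347 -13.66936094 172.27938423] [-1.79958912e+02  7.20264185e-02  8.83572046e+01] [-0.09429232  0.06813673  0.02164387]
```

View pics/z10.png

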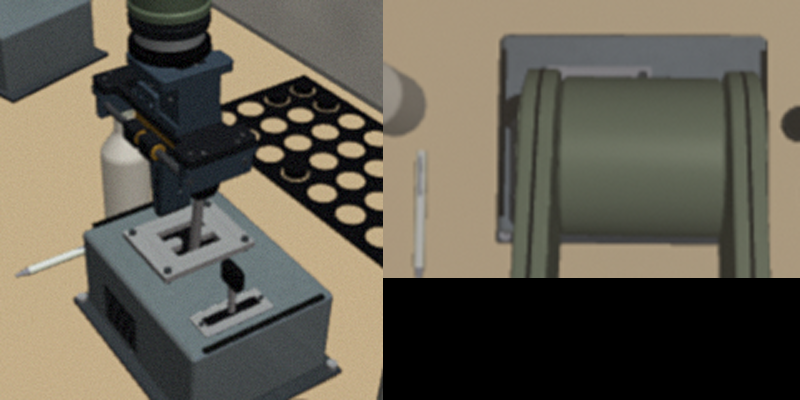

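Request:
servo_tool([
  [[0,0,0],[3,4,0],0],
  [[0,0,0],[0,4,0],0],
  [[0,0,0],[0,4,0],0],
  [[0,0,0],[0,4,0],0],
  [[0,0,0],[0,4,0],0],
  [[0,0,0],[0,4,0],0],
  [[0,0,0],[0,4,0],0],
  [[0,0,0],[0,4,0],0],
  [[0,0,0],[0,4,0],0],
  [[0,0,0],[0,0,0],0],
])

```text
time_s: 16.1
ee_pos: [572.5, -12.5, 172.1]
ee_rot: [-179.7, 0.2, 88.4]
force: [-1.0, -1.0, 1.4]
gripper_width: 0.5
```

```bash
python3 look.py 11
```

```text
16.2 [572.36264886 -12.46264824 172.20702489] [-1.79714745e+02  1.71984457e-01  8.83580747e+01] [-0.67995782 -0.38314413  1.01510997]
```

View pics/z11.png

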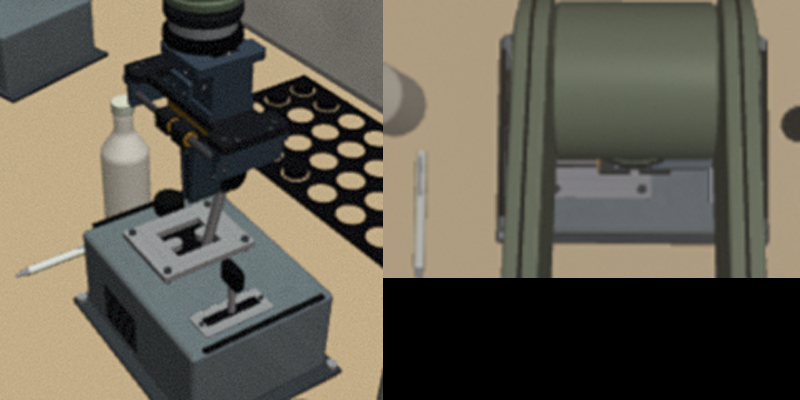

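The lever is moving forward in the right lane at about 1 N. I'll go in smaller steps towards the end stop.

Request:
servo_tool([
  [[0,0,0],[0,2,0],0],
  [[0,0,0],[0,2,0],0],
  [[0,0,0],[0,2,0],0],
  [[0,0,0],[0,1.5,0],0],
  [[0,0,0],[0,1.5,0],0],
  [[0,0,0],[0,1,0],0],
  [[0,0,0],[0,1,0],0],
  [[0,0,0],[0,0,0],0],
  [[0,0,0],[0,0,0],0],
  [[0,0,0],[0,0,0],0],
])

```text
time_s: 17.45
ee_pos: [578.2, -12.6, 171.9]
ee_rot: [-179.0, 0.2, 88.4]
force: [-3.0, -0.9, 0.7]
gripper_width: 0.1
```

```bash
python3 look.py 12
python3 - <<'E'
import est
from est import *
a=cv2.imread('pics/s12.png')[150:280,270:380];cv2.imwrite('pics/y12.png',cv2.resize(a,None,fx=4.6,fy=4.6,interpolation=cv2.INTER_CUBIC))
est.P[0]=580
for f in (.1,.13,.15,.17,.19): print(f,[float(pred(f,.14,r)) for r in (220,224,228,232)])
shaftobs(cv2.GaussianBlur(cv2.imread('pics/s12.png'),(3,3),0),(216,220,224,228,232),318,350)
E
```

```text
17.55 [578.20369784 -12.58930324 171.90491185] [-1.79012622e+02  1.74355947e-01  8.83776556e+01] [-3.83500749 -0.55012355  1.14943411]
0.1 [328.6, 327.6, 326.7, 325.7]
0.13 [330.7, 329.6, 328.5, 327.4]
0.15 [332.1, 330.9, 329.8, 328.6]
0.17 [333.5, 332.3, 331.0, 329.8]
0.19 [334.8, 333.5, 332.2, 330.9]
216  39  41  40  43  43  41  41  43  47  54  64  70  69  65  68  78  85  85  85 104 142 174 189 194 195 195 195 195 194 194 193 191
220  71  86 103 108 100  92  94 104 115 121 115  99  81  74  80  86  88  86  93 122 159 183 192 193 194 194 193 192 193 193 192 192
224 155 154 155 152 139 124 115 118 132 138 120  91  79  83  89  89  85  93 107 115 117 115 116 131 155 174 186 192 193 193 193 193
228 152 152 153 153 153 153 154 152 137 109  85  79  85  90  89  94 112 127 129 124 119 118 118 119 120 117 116 123 139 163 183 192
232  85  80  90 116 140 151 153 140 109  84  79  85  87  87  96 118 141 151 152 150 145 137 128 122 120 120 120 121 121 121 120 123
```

View pics/y12.png

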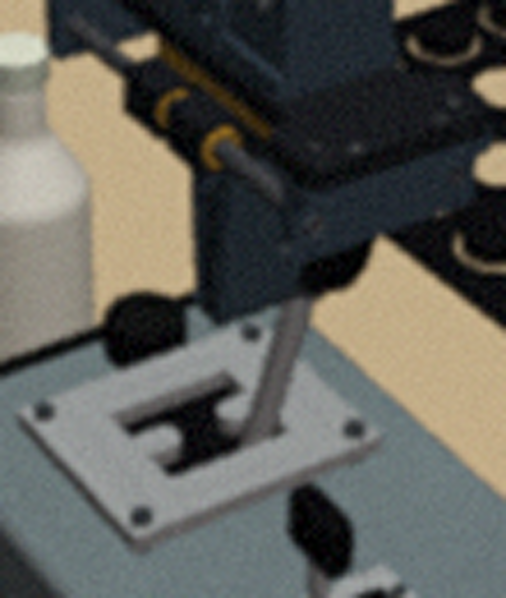

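lever_fore is about 0.16, and the small steps fall short under load. I'll push on with slightly larger steps.

Request:
servo_tool([
  [[0,0,0],[0,3,0],0],
  [[0,0,0],[0,3,0],0],
  [[0,0,0],[0,3,0],0],
  [[0,0,0],[0,3,0],0],
  [[0,0,0],[0,0,0],0],
  [[0,0,0],[0,0,0],0],
  [[0,0,0],[0,0,0],0],
  [[0,0,0],[0,0,0],0],
  [[0,0,0],[0,0,0],0],
  [[0,0,0],[0,0,0],0],
])

```text
time_s: 18.8
ee_pos: [577.1, -12.6, 172.4]
ee_rot: [-177.4, 0.2, 88.4]
force: [-4.1, -0.6, 1.9]
gripper_width: 0.4
```

```bash
python3 look.py 13
python3 - <<'E'
import est
from est import *
a=cv2.imread('pics/s13.png')[150:280,270:380];cv2.imwrite('pics/y13.png',cv2.resize(a,None,fx=4.6,fy=4.6,interpolation=cv2.INTER_CUBIC))
shaftobs(cv2.GaussianBlur(cv2.imread('pics/s13.png'),(3,3),0),(220,224,228,232),318,350)
E
```

```text
18.9 [577.13220556 -12.61661577 172.42397865] [-177.37137392    0.18748025   88.42015737] [-4.81861693 -1.28518681  1.62883511]
220  83  96 108 113 107  97  95 104 114 121 118 104  86  76  80  86  87  86  94 120 155 180 191 193 193 193 192 193 193 193 193 192
224 155 155 153 151 141 125 114 118 134 141 124  96  82  84  88  88  85  89 102 112 116 115 117 130 156 175 187 193 194 193 192 192
228 154 154 154 154 155 156 156 154 146 121  92  80  84  87  87  89 100 117 125 122 119 118 117 118 119 118 114 120 139 164 183 192
232  84  77  89 117 141 152 152 139 111  86  81  87  91  89  95 117 141 151 152 150 146 139 130 123 121 121 121 122 121 118 118 122
```

View pics/y13.png

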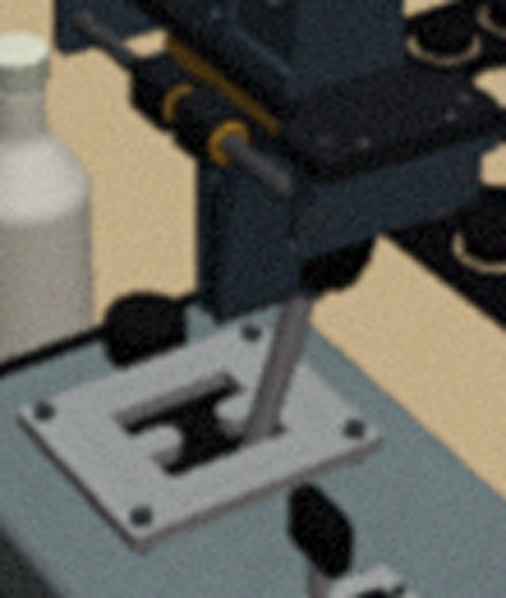

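The tip tilts back instead of advancing, so something resists: either the stop or creep from the small steps. I'll back off, straighten the tool and look at the lever unobstructed.

Request:
servo_tool([
  [[0,0,0],[0,-8,0],0],
  [[-1.3,0,0],[0,-15,0],0],
  [[-1.3,0,0],[0,-15,0],0],
  [[0,0,0],[0,-15,0],0],
  [[0,0,0],[0,-15,0],0],
  [[0,0,0],[0,0,0],0],
  [[0,0,0],[0,0,0],0],
  [[0,0,0],[0,0,0],0],
  [[0,0,0],[0,0,0],0],
  [[0,0,0],[0,0,0],0],
])

```text
time_s: 20.15
ee_pos: [514.6, -9.5, 173.9]
ee_rot: [179.0, 0.0, 88.4]
force: [0.8, 0.2, 0.8]
gripper_width: 0.5
```

```bash
python3 look.py 14; python3 knob.py 14
python3 - <<'E'
import est
from est import *
a=cv2.imread('pics/s14.png')[150:280,270:380];cv2.imwrite('pics/y14.png',cv2.resize(a,None,fx=4.6,fy=4.6,interpolation=cv2.INTER_CUBIC))
est.P[0]=580
for f in (.13,.15,.17,.19,.21): print(f,[float(pred(f,.14,r)) for r in (220,224,228,232)],proj(S,lev(f,.14,215)),proj(S,lev(f,.14,237)),proj(S,lev(f,.12,237)))
shaftobs(cv2.GaussianBlur(cv2.imread('pics/s14.png'),(3,3),0),(220,224,228,232),318,350)
E
```

```text
20.25 [514.49577041  -9.47198115 173.94263543] [1.78999722e+02 3.35381098e-02 8.84009762e+01] [ 0.35296323 -0.74295216 -0.27873661]
14 [ 286  150  114   85 2204] [361.8 187.6] [[668.9  -4.3 231. ]] right-bottom [[ 634.3 -146.2  231. ]]
14 [250 153  43  38 210] [270.9 170.3] [[564.5 137.2 231. ]] right-bottom [[561.2  55.6 231. ]]
0.13 [330.7, 329.6, 328.5, 327.4] [336.  200.4] [338.7 190.3] [337.2 188.7]
0.15 [332.1, 330.9, 329.8, 328.6] [337.9 199.9] [340.9 189.8] [339.4 188.2]
0.17 [333.5, 332.3, 331.0, 329.8] [339.9 199.5] [343.  189.3] [341.5 187.7]
0.19 [334.8, 333.5, 332.2, 330.9] [341.8 199. ] [345.2 188.9] [343.7 187.3]
0.21 [336.2, 334.7, 333.3, 332.0] [343.7 198.7] [347.3 188.5] [345.8 186.9]
220 117 120 125 123 111 100  96 103 115 123 120 106  87  77  82  88  90  89  96 122 158 185 197 198 196 196 196 196 195 197 198 197
224 157 157 157 154 142 125 115 119 135 144 128  98  80  81  88  90  89  92 104 114 118 117 119 133 159 179 191 195 196 196 196 196
228 157 157 158 157 156 155 156 157 147 121  93  82  87  91  90  91 104 121 128 126 121 119 121 122 122 120 118 122 140 165 185 195
232  83  79  95 121 142 156 157 143 113  87  82  86  91  92  98 120 145 153 153 152 148 141 133 127 124 124 124 123 123 122 121 125
```

View pics/y14.png

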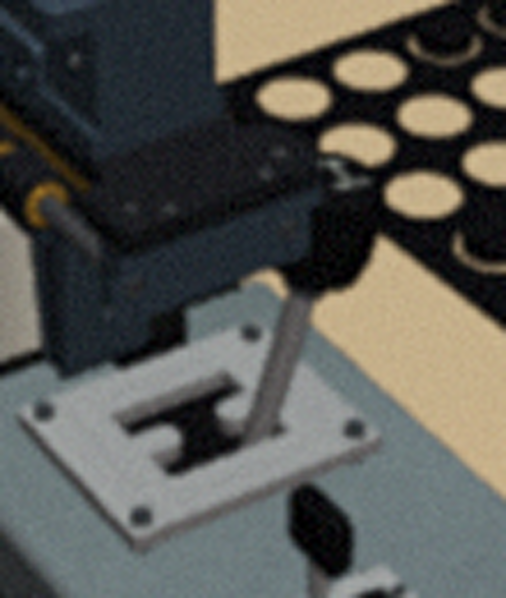

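View pics/z14.png

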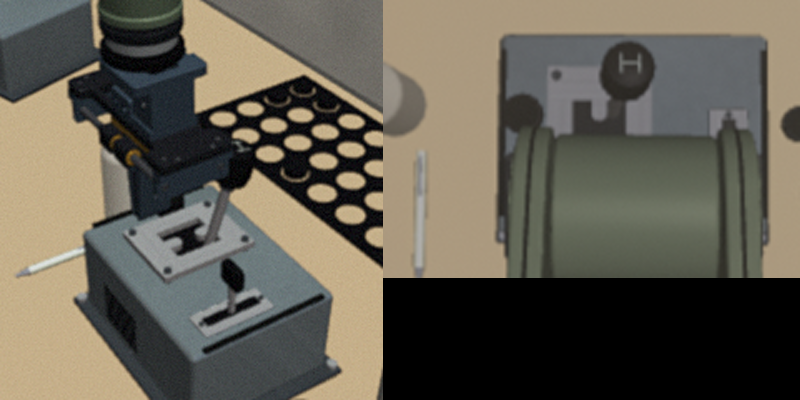

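Run:
```python
from est import *
im=cv2.imread('pics/t14.png');
def circ(im,x0,x1,y0,y1):
    g=cv2.resize(im[y0:y1,x0:x1],None,fx=4,fy=4,interpolation=cv2.INTER_CUBIC).max(2)
    m=(g<58).astype(np.uint8)*255
    m=cv2.morphologyEx(m,cv2.MORPH_CLOSE,np.ones((9,9)))
    m=cv2.morphologyEx(m,cv2.MORPH_OPEN,np.ones((25,25)))
    cs,_=cv2.findContours(m,0,1)
    for c in cs:
        (x,y),r=cv2.minEnclosingCircle(c);b=cv2.boundingRect(c);print((x+.5)/4-.5+x0,(y+.5)/4-.5+y0,r/4,[v/4 for v in b])
circ(im,305,340,205,240)
circ(cv2.imread('pics/top0.png'),270,300,250,290)
print(onz(T,[(321.2,222.2)],250))
for f in (.13,.15,.17,.19,.21): print(f,proj(T,lev(f,.14,237)),proj(T,lev(f,.14,215)),proj(T,lev(-f,-.14,237)))
a=im[200:250,295:345];b=cv2.imread('pics/top0.png')[240:290,265:315]
cv2.imwrite('pics/c14.png',cv2.resize(np.hstack([a,b]),None,fx=8,fy=8,interpolation=cv2.INTER_CUBIC))
```

```text
316.375 229.25 10.211078643798828 [4.75, 16.75, 13.75, 16.25]
285.375 272.875 5.129595756530762 [12.0, 19.75, 7.75, 7.25]
291.42646980285645 264.0 11.366412162780762 [12.75, 5.75, 17.25, 17.75]
[[619.61357389  -8.79649667 250.        ]]
0.13 [324.3 229.5] [322.6 232.4] [287.4 263.6]
0.15 [324.3 227. ] [322.6 230.2] [287.5 266.2]
0.17 [324.2 224.4] [322.5 227.9] [287.6 268.8]
0.19 [324.1 221.9] [322.5 225.7] [287.6 271.4]
0.21 [324.1 219.5] [322.4 223.5] [287.7 274.1]
```

View pics/c14.png

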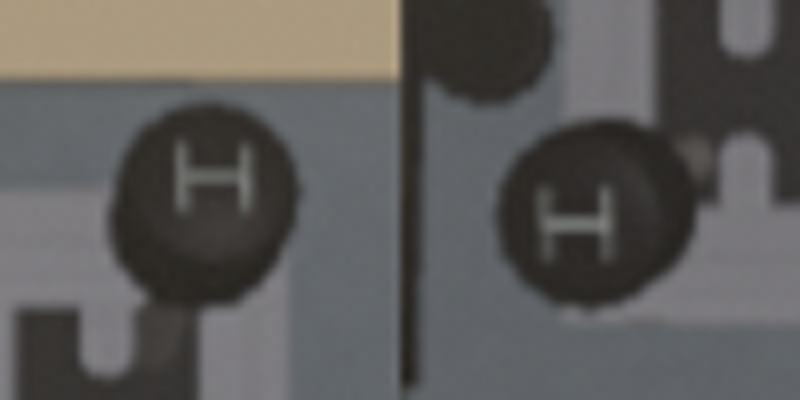

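The top view puts lever_fore at +0.175 to 0.19 and the side view at 0.16 to 0.17. That is too close to the 0.165 threshold, so I'll push again a little more firmly and correct the tilt as I go.

Request:
servo_tool([
  [[0,0,0],[0,15,0],0],
  [[0,0,0],[0,15,0],0],
  [[0,0,0],[0,12,0],0],
  [[0,0,0],[0,8,0],0],
  [[0,0,0],[0,5,0],0],
  [[0,0,0],[0,5,0],0],
  [[-0.3,0,0],[0,5,0],0],
  [[-0.5,0,0],[0,5,0],0],
  [[-0.5,0,0],[0,6,0],0],
  [[-0.5,0,0],[0,6,0],0],
])

```text
time_s: 21.5
ee_pos: [580.9, -11.4, 174.3]
ee_rot: [179.7, 0.1, 88.5]
force: [-14.6, 0.2, 8.4]
gripper_width: 0.8
```

```bash
python3 look.py 15
python3 - <<'E'
from est import *
shaftobs(cv2.GaussianBlur(cv2.imread('pics/s15.png'),(3,3),0),(220,224,228,232),318,350)
E
```

```text
21.6 [580.91515402 -11.44516154 174.35326   ] [1.79693904e+02 5.74292917e-02 8.84557605e+01] [-13.87595836  -0.10044592   8.48538241]
220 107 114 121 122 111  98  95 103 113 119 117 105  87  78  81  86  88  86  89 114 153 181 190 191 192 193 194 194 193 193 193 193
224 155 154 154 151 140 123 112 117 134 144 132 101  80  82  88  90  86  87 100 113 116 114 115 131 156 175 187 192 195 194 193 192
228 153 153 154 153 153 154 154 153 144 120  91  81  84  88  88  88 102 121 128 125 121 118 117 118 120 119 115 119 137 162 181 191
232  83  79  91 116 139 152 153 139 110  84  79  85  89  88  94 117 142 152 152 150 146 138 128 122 120 120 122 121 119 120 119 122
```

At 14.6 N (2 to 3 N is enough to move it) the shaft did not move by even 0.1 px, so it is against the end stop. I'll retreat and do the final check.

Request:
servo_tool([
  [[0,0,0],[0,-10,0],0],
  [[0,0,0],[0,-20,0],0],
  [[0,0,0],[0,-20,0],0],
  [[0,0,0],[0,-20,-5],0],
  [[0,0,0],[0,-25,-10],0],
  [[0,0,0],[0,-25,-10],0],
  [[0,0,0],[0,-25,-10],0],
  [[0,0,0],[0,0,0],0],
  [[0,0,0],[0,0,0],0],
  [[0,0,0],[0,0,0],0],
])

```text
time_s: 22.85
ee_pos: [431.4, -7.4, 211.3]
ee_rot: [179.2, 0.1, 88.4]
force: [0.2, 0.5, 0.8]
gripper_width: 0.6
```

```bash
python3 look.py 16
python3 - <<'E'
from est import *
shaftobs(cv2.GaussianBlur(cv2.imread('pics/s16.png'),(3,3),0),(220,224,228,232),318,350)
E
```

```text
22.95 [431.3601269   -7.36208728 211.16636549] [1.79195064e+02 5.95561861e-02 8.84489440e+01] [-0.00430021 -1.17239381  0.77964282]
220 116 120 123 122 112  98  95 104 116 122 118 105  89  79  82  88  90  88  93 118 157 184 195 197 196 196 195 195 195 196 196 195
224 155 157 158 153 142 126 114 117 135 146 133 102  83  85  91  91  87  89 103 116 118 116 119 131 156 177 188 194 195 194 194 195
228 154 155 156 155 154 155 155 154 146 123  93  80  84  90  90  91 104 121 128 126 122 120 120 120 120 119 117 121 138 164 185 194
232  84  80  93 119 141 155 157 143 112  86  78  84  90  89  95 119 143 153 153 150 146 140 132 125 121 121 122 122 121 121 120 123
```

View pics/z16.png

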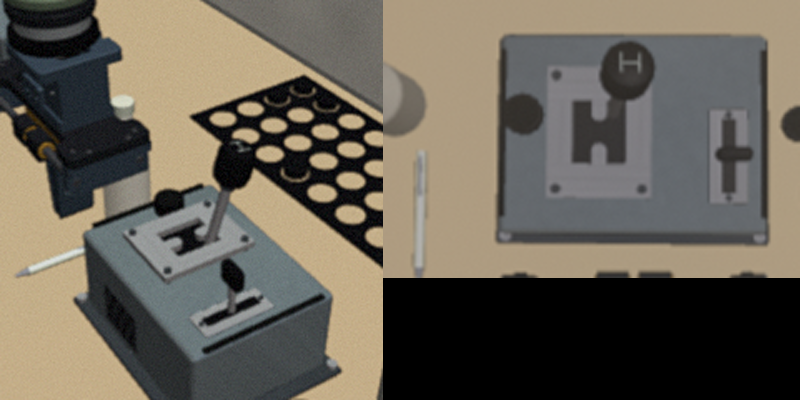

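View pics/s16.png

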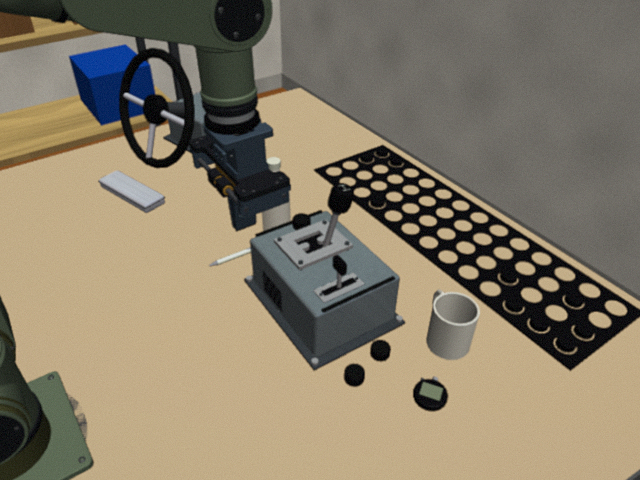

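The lever stands in the far right slot and stayed there after the retreat. The discs, bottle, mug, stopwatch, pen and range lever are at their original pixels, and the robot is clear of everything. Handing in.

```bash
python3 -c "
from workcell import env
print(env.job_done())"
```

```text
the job is handed in; nothing more can be done
None
```

I shifted the main lever from second to third and handed the job in at about 23 s of the 51 s allowed. I pushed the knob with closed fingers: forward to neutral, across to the right, then forward into the far right slot, never pinching it. The hand-in gives no verdict, so whether it passed is not known.

**Fully home:** a last push read about 15 N, against the 2–3 N that moves the lever. The shaft did not move by even 0.1 px, so I take it to be at the end stop. It stayed there after I backed off.

**Fore-and-aft angle:** the cameras disagree a little. The top view gives about 0.175–0.19 rad and the side view 0.16–0.17 rad, against the 0.165 threshold. The calibration is too coarse to settle this, so I rely on the push against the stop.

**Side angle:** about 0.12–0.13 rad, inside the allowed 0.10–0.18.

**Pose report:** the reported tool height read about 43 mm lower than the fingertip looked in the pictures, and x about 5 mm too far forward. The first approach passed over the knob without touching it. I went by the images after that.

**Surroundings:** by eye in the final pictures, the range lever, discs, bottle, mug, stopwatch and pen look where they were. The robot stands clear of everything.

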